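# Load the sealed reference cell into the photometer bench

### The arm

A 6-joint arm with a two-finger parallel gripper is mounted at the origin on the work surface. World frame = base frame: x ahead of the robot, y to its left, z up, the work surface at z = 0. Lengths are in m, angles in rad, forces in N, time in s.
With the tool pointing down it reaches from about 0.25 to 0.725 m from the base axis. Payload 4 kg.
Tool frame: the origin (TCP) lies midway between the tips of the shut fingers; the grasp point (between the pads) lies pinch_z behind it (pinch_z is the distance from the TCP to the grasp point, in m); z points along the fingers, y is the direction in which the jaws open and shut (so a half turn about z gives the same grasp; the last joint's range is limited). The gripper opens to 85 mm and grips with 20 to 120 N. Pads are 22 mm wide; open, the fingers measure 114 mm over their backs; the gripper's body (76 mm by 85 mm) begins 54 mm behind the grasp point. The pads swing forward as they close: fully open they stand 13 mm farther back than shut.
Start: joints at [-1.3, 0.241, 0.005, 1.335, 0, 1.571], TCP at [0.134, -0.482, 0.231] pointing down, gripper open.
Joint ranges: [-2.72, 2.72], [-1.05, 1.87], [-1.09, 1.28], [-1.99, 2.15], [-1.42, 1.44], [-3.14, 3.14]. Speed limits (rad/s): [2.79, 2.79, 3.14, 3.14, 3.14, 3.14].

### API

Orientations are given as a unit quaternion [x, y, z, w].
In Python, from workcell import * gives the robot as it stands.
- The arm moves only by the tool move_arm, never from a script. Its argument "motion" is a list of rows, each a list of 3 entries, a list of its own where there are three numbers: the finger opening in mm, from 0 to 85.4, then the shift along the tool's x, y, z in units of 50 mm (1.0 is 50 mm), then the turn about the tool's z in units of 6 degrees (1.0 is 6 degrees). In form: [[claw, [dx, dy, dz], roll], ...]. A call has exactly 10 rows; each row is the pose to reach, as a shift and turn from the pose commanded when the call began, along the tool's axes at that moment; what a row does not reach only later rows make up. A row lasts 1/10 s, in which the tool goes at most 50 mm and 8.59 degrees, less where a joint would pass 70% of its speed; a pose out of reach is approached as far as the arm can. A call with a gripper value outside its range is refused whole. The fingers move at their own pace and stop on an object; the grip force is fixed at half the most. Time passes only in rows, so rows that repeat a pose let the fingers close, or fill a call up. It gives the time, the measured TCP pose, the force and the opening at its end, in the units of the state.
- get_obs(): the state, without advancing time (a new reading comes with each control period).
- camera(name): name is "scene" or "top" or "wrist"; returns a dict with "color" (420x560x3 uint8, red, green, blue), "fx", "fy", "cx", "cy" (pixels), "rvec" (rotation vector, rad) and "tvec" (3), from world to camera coordinates, as OpenCV has them; the wrist camera has in their place "mount" (4x4, takes a point from camera to tool coordinates, whose origin is the TCP and whose axes are the flange's). Camera axes: x right, y down, z forward; pixel columns grow to the right and rows downward; lengths in m; the calibration is good to about 2 mm. A picture is of the moment at which its call begins: read the wrist's pose just before it. There is no depth.
- job_done(): hands the job in, once; it reports no verdict.
The state is a dict: "clock": time; "joint_pos": joint angles; "joint_vel": joint speeds; "tau": joint torques, N m; "eef_pos": TCP position; "tool_rot": TCP orientation; "ft_force": force on the tool from outside, world axes, zero at the start; "ft_torque": the same for the moment, N m; "grip_width": finger opening in m.
Only numpy, scipy, OpenCV 4.12 (cv2) and the standard library are available. Lean on these libraries where they do the work, as an engineer would, in place of code of your own. Each camera call takes 0.05 s, during which the arm holds its last target.

### The job

Take the sealed glass cell with the orange cap from the tray and load it in the photometer bench's cell cradle with its two clear windows facing along the light path. Feel for the lamp-side port block with it, and keeping it lightly against the block push it straight down past the sprung jaw until it stands upright and fully home on the floor, then let go. It is glass, so press gently, and leave the spare cell, the bottle and the timer as they are.

Things in the scene. Friction and masses are not known exactly. Their poses are not given: they have to be found in the camera images.
- cell_center (a point): Centre (30 mm above the foot) of the sealed glass cell with the ORANGE cap: 25 x 25 mm, 60 mm tall, 75 g, cap 19 mm square, 8 mm high on top. Starts upright in the tray. z up; its x axis passes through the two clear, see-through windows (at +x and -x, alike; a black line on the cap runs along x); the faces at +y and -y are frosted white. Glass: breaks if pressed on the bench with more than 20 N.
- cell_cap (a point): Top of the orange cap, on the cell's axis, 68 mm above its foot. In the bench there is room for fingers only beside the frosted sides, so hold the cell by these, with the grasp 35 to 45 mm above its foot, and so that it cannot slip when it is pushed down.
- spare_cell_center (a point): Centre of a like cell with a BLUE cap, upright in the same tray about 90 mm from the first; leave it alone.
- tray: Dark grey open tray 115 x 200 mm, rim 12 mm high, floor 4 mm above the work surface; origin at the centre of its underside. It does not move.
- bench: Photometer bench, fixed: base plate 284 x 70 mm (x from -155 to +129 mm), grey lamp housing at its -x end (84 mm high, fins to 91 mm, begins at x = -64 mm; a dark collar to x = -54 mm), grey detector housing at its +x end (80 mm high, begins at x = +62 mm). Origin on the underside, below the place of the cell; x runs along the light path from lamp to detector; z up.
- bench_seat (a point): Point on the grey cell floor, 20 mm above the bench's origin, same axes. The light passes 42 mm above the floor at y = 0 into the black detector barrel (18 mm across, its end at x = +38 mm). The cradle over the floor has side guides (inner faces at y = +-14.5 mm, 11 mm high, beside the cell). When home the cell stands at y = 0 and, as the cradle is set, at x between -11 and +11 mm.
- port_collar (a point): Top middle of the fixed dark collar (bench x = -60 mm, 58 mm above the floor). Out of it comes the cradle: a black port block (22 mm wide, 56 mm high over the floor, flat upright face to +x, with the lens) and, opposite, the sprung jaw on one slide. It is clamped firm with the port face somewhere from x = -23.5 to -1.5 mm (bench frame); where is not reported: feel for it with the cell.
- reagent_center (a point): Middle of a white plastic bottle with a green cap, 52 mm across, 105 mm tall, 50 mm above its foot; leave it alone.
- timer_center (a point): A small cream-coloured bench timer, 50 x 60 mm and 45 mm high, this point 22 mm above its foot; leave it alone.
- jaw (a joint): How far (m) the pale sprung jaw (20 mm wide) is pushed back to +x: 0 free, 0.004 at its stop, 0.003 with the cell home. Free, its upright nose is 22 mm from the port face, up to 12 mm above the floor; a ramp leans back from it to 26.5 mm from the port face at 24 mm, its top. Spring: 1.2 N, and 0.35 N more per mm. Pushing the cell (25 mm) down the ramp takes 3 to 8 N, less below it.

How it is judged:
By the outcome, as a careful person would: the job done as asked, in the order asked, and still so for the second after the job is handed in, with the robot touching nothing.
It also fails if it takes over 38 s, if anything falls off the work surface, if the arm or the gripper's body presses on something with over 40 N, if the wrist force passes 120 N, or if a joint passes its speed limit or range.

## Working session

There is one attempt and no reset: what is moved stays moved. The work goes in short steps, Python scripts to look and compute and a tool call to move; the robot and the scene stay as the last step left them, time stands still between calls to the robot, and variables do not carry over. Pictures are saved under pics/ and viewed, and the job is handed in when it is done.

Besides the shell and the picture viewer there is one more tool, called after "Call:" as name(argument=value, ...) on one line, values as JSON. move_arm: Moves the arm, as the interface text tells. Its arguments: {"type":"object","properties":{"motion":{"type":"array","items":{"type":"array"}}},"required":["motion"]}

```bash
ls; mkdir -p pics; python3 - <<'E'
from workcell import *
import cv2,json,pickle
o=get_obs();print(o)
for n in("scene","top","wrist"):
    c=camera(n);cv2.imwrite(f"pics/{n}0.png",c["color"][:,:,::-1]);pickle.dump(c,open(f"pics/{n}0.pkl","wb"))
    print(n,{k:(v.tolist() if hasattr(v,'tolist') else v) for k,v in c.items() if k!="color"})
E
```

```text
pics
{'clock': 0.0, 'joint_pos': array([-1.29999634e+00,  2.41404620e-01,  3.72236733e-03,  1.33518481e+00,
       -1.31361835e-05,  1.57079177e+00]), 'joint_vel': array([-0.00035014,  0.00057685, -0.00132823,  0.00022555,  0.00014634,
        0.00038563]), 'tau': array([ 1.22773141e-03, -3.72322977e+01,  2.52405149e+01,  1.69365382e-02,
       -6.69174847e-05,  2.23964804e-06]), 'eef_pos': array([ 0.13357958, -0.48117541,  0.23041641]), 'tool_rot': array([ 9.90846577e-01,  1.34988847e-01, -1.46266765e-04, -1.02500740e-03]), 'ft_force': array([0.11411393, 0.14705536, 0.37514339]), 'ft_torque': array([-0.01468514, -0.01578141, -0.01158156]), 'grip_width': 0.08547321003822948}
scene {'fx': 477.7320939072045, 'fy': 477.7320939072045, 'cx': 284.73952374900966, 'cy': 210.74288071673809, 'rvec': [0.6286744343006962, 2.615962882328023, -1.1638475909880834], 'tvec': [0.5297623712128587, -0.06641170619632078, 0.9893603207258429]}
top {'fx': 437.9416200927568, 'fy': 437.9416200927568, 'cx': 275.2015080527115, 'cy': 207.13395257212557, 'rvec': [2.1569843893843723, -2.1067227188805866, 0.1782677330699651], 'tvec': [-0.03568502146436764, 0.5733418147502184, 0.637757444485567]}
wrist {'fx': 317.7929891431566, 'fy': 317.7929891431566, 'cx': 285.1745636940597, 'cy': 210.0814301980626, 'mount': [[0.0009461823729695096, -0.9447301428653421, -0.32784761994034345, 0.08436800005823694], [0.9999993385115221, 0.001108299611351377, -0.0003076499475798875, 0.0012543751565067263], [0.0006539995686920357, -0.32784711197996297, 0.944730566590794, -0.1429722399134086], [0.0, 0.0, 0.0, 1.0]]}
```

View pics/scene0.png

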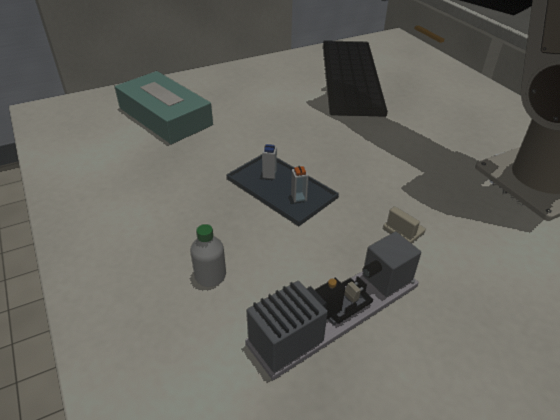

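View pics/top0.png

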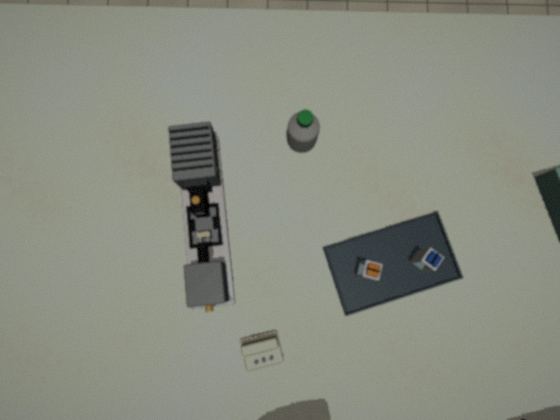

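View pics/wrist0.png

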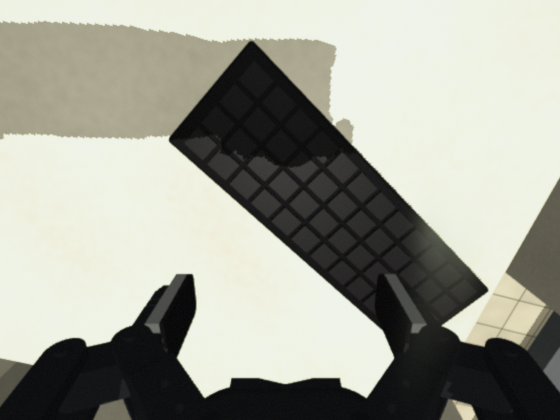

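The scene view shows the tray with both cells (orange cap at about (300,171), blue at about (269,149)) and the bench in front. In the top view the orange cap is at about (373,270), the blue at (432,258), and the bench spans cols 170–235, rows 122–310. The wrist view shows nothing needed yet. Next I'll zoom in.

```bash
cat > h.py <<'E'
import numpy as np,cv2,pickle
from scipy.spatial.transform import Rotation as R
def ray(c,uv):
    d=np.array([(uv[0]-c["cx"])/c["fx"],(uv[1]-c["cy"])/c["fy"],1.])
    if "rvec" in c:
        M=cv2.Rodrigues(np.array(c["rvec"],float))[0];t=np.array(c["tvec"],float)
        return -M.T@t, M.T@d
    T=c["T"]@np.array(c["mount"]); return T[:3,3],T[:3,:3]@d
def onz(c,uv,z):
    o,d=ray(c,uv);return o+d*(z-o[2])/d[2]
def proj(c,P):
    P=np.atleast_2d(np.array(P,float))
    if "rvec" in c: M=cv2.Rodrigues(np.array(c["rvec"],float))[0];q=P@M.T+np.array(c["tvec"])
    else:
        T=np.linalg.inv(c["T"]@np.array(c["mount"]));q=P@T[:3,:3].T+T[:3,3]
    return np.c_[q[:,0]/q[:,2]*c["fx"]+c["cx"],q[:,1]/q[:,2]*c["fy"]+c["cy"]]
def toolT(o):
    T=np.eye(4);T[:3,:3]=R.from_quat(o["tool_rot"]).as_matrix();T[:3,3]=o["eef_pos"];return T
def load(n): return pickle.load(open(f"pics/{n}.pkl","rb"))
def snap(name,fn):
    from workcell import get_obs,camera
    o=get_obs();c=camera(name)
    if name=="wrist": c["T"]=toolT(o)
    pickle.dump(c,open(f"pics/{fn}.pkl","wb"));cv2.imwrite(f"pics/{fn}.png",c["color"][:,:,::-1]);return c,o
def crop(c,x0,y0,x1,y1,k,fn):
    cv2.imwrite(f"pics/{fn}.png",cv2.resize(c["color"][y0:y1,x0:x1,::-1],None,fx=k,fy=k,interpolation=cv2.INTER_CUBIC))
E
python3 - <<'E'
from h import *
t=load("top0");s=load("scene0")
crop(t,160,110,260,320,2.8,"tc1");crop(t,320,205,470,320,5,"tc2");crop(s,240,210,430,370,4,"sc1")
for n,c in(("top",t),("scene",s)):
    hsv=cv2.cvtColor(c["color"],cv2.COLOR_RGB2HSV)
    for nm,lo,hi in(("orange",(5,140,90),(20,255,255)),("blue",(105,120,60),(125,255,255)),("green",(50,120,40),(75,255,255))):
        m=cv2.inRange(hsv,lo,hi);k,l,st,ce=cv2.connectedComponentsWithStats(m)
        for i in range(1,k):
            if st[i,4]>15: print(n,nm,st[i],ce[i])
print(ray(t,(280,210)))
E
```

```text
top orange [192 196   8   8  49] [195.18367347 199.57142857]
top orange [368 264  11   7  48] [373.125      266.60416667]
top orange [367 269  11   7  52] [371.92307692 272.38461538]
top orange [207 306   5   4  18] [208.94444444 307.33333333]
top blue [427 252  10  11  57] [430.9122807 256.8245614]
top blue [432 256   9  10  44] [436.15909091 260.65909091]
top green [298 111  15  15 180] [304.63333333 118.08333333]
scene orange [295 167   5   7  25] [297.12 170.24]
scene orange [301 167   5   6  19] [302.84210526 169.57894737]
scene orange [329 279   7   6  34] [332.23529412 281.91176471]
scene blue [265 147   9   4  22] [268.68181818 148.27272727]
scene green [198 225  14  10 106] [204.31132075 229.5       ]
(array([ 0.45848227, -0.02512753,  0.72518372]), array([ 0.16214614, -0.00678163, -0.98682598]))
```

View pics/tc1.png

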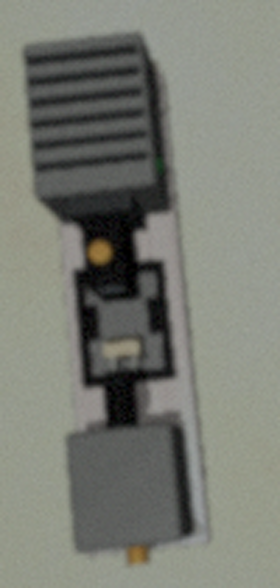

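View pics/tc2.png

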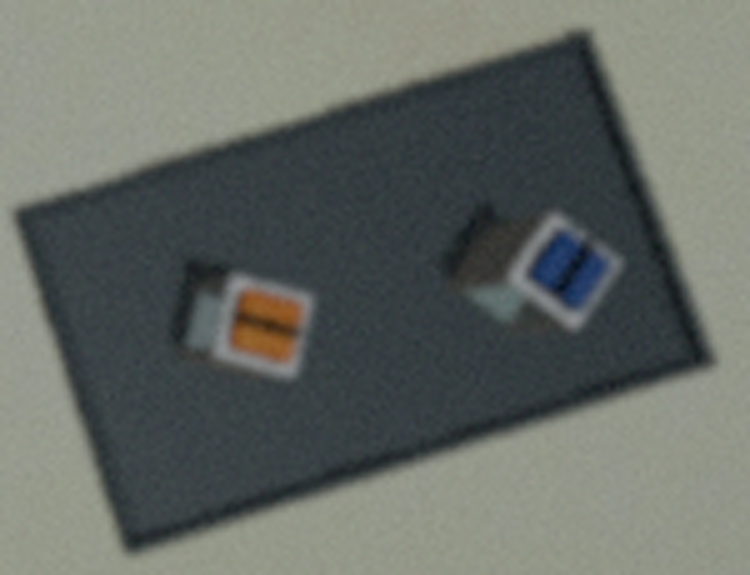

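View pics/sc1.png

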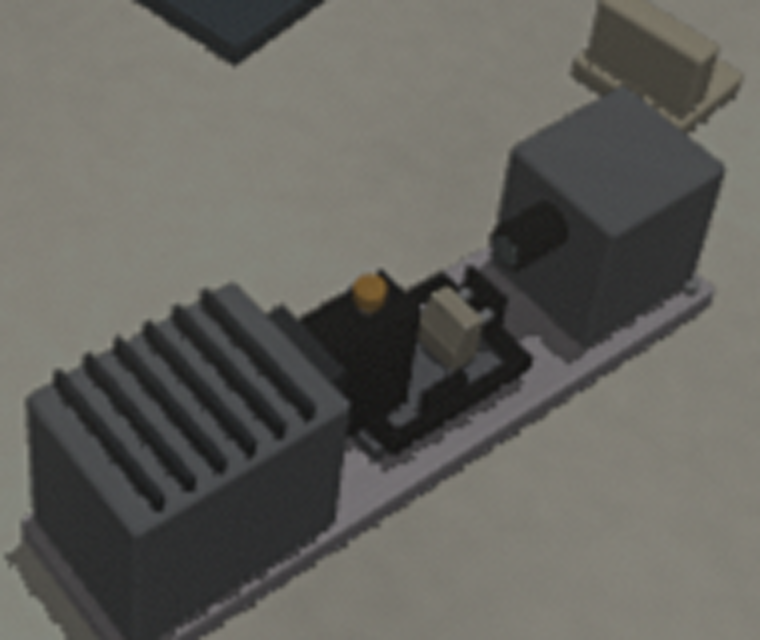

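```bash
python3 - <<'E'
from h import *
t=load("top0");s=load("scene0")
cap=onz(t,(372.5,269.8),.072);print("cap top",cap)
o1,d1=ray(t,(372.5,269.8));o2,d2=ray(s,(300,170))
A=np.c_[d1,-d2];x=np.linalg.lstsq(A,o2-o1,rcond=None)[0];print("tri",o1+d1*x[0],o2+d2*x[1])
# line ends in crop/5+offset
a=onz(t,(320+235/5,205+317/5),.072);b=onz(t,(320+298/5,205+332/5),.072);print("line",a,b,np.degrees(np.arctan2(*(b-a)[1::-1])))
bl=onz(t,(320+575/5,205+270/5),.072);print("blue",bl)
print("bottle",onz(t,(304.6,118),.105),"timer",onz(t,(262,352),.045))
# bench: housings: detector top corners (z=.08 above? housing heights) crop/2.8+off
def c1(u,v,z): return onz(t,(160+u/2.8,110+v/2.8),z)
for n,u,v,z in(("lampTL",25,47,.091),("lampTR",140,34,.091),("lampBL",40,190,.084),("lampBR",160,185,.084),("detTL",68,433,.080),("detTR",182,424,.080),("detBL",77,551,.080),("detBR",190,540,.080),("plateBR",209,540,.006),("jaw",121,348,.044),("knobPort",98,251,.085)):
    print(n,c1(u,v,z).round(4))
E
```

```text
cap top [ 0.47954857 -0.168136    0.072     ]
tri [ 0.47970173 -0.16917572  0.06725114] [ 0.47898578 -0.16862948  0.06710845]
line [ 0.4814067  -0.16003998  0.072     ] [ 0.47745579 -0.17857936  0.072     ] -102.0302679774963
blue [ 0.49760427 -0.26100278  0.072     ]
bottle [ 0.69997238 -0.06297374  0.105     ] timer [ 0.35505853 -0.00763412  0.045     ]
lampTL [0.6866 0.1417 0.091 ]
lampTR [0.6954 0.0798 0.091 ]
lampBL [0.609  0.1303 0.084 ]
lampBR [0.6133 0.0661 0.084 ]
detTL [0.4803 0.1086 0.08  ]
detTR [0.4863 0.0493 0.08  ]
detBL [0.4203 0.1004 0.08  ]
detBR [0.4272 0.0426 0.08  ]
plateBR [0.4238 0.0395 0.006 ]
jaw [0.5292 0.0892 0.044 ]
knobPort [0.5763 0.0972 0.085 ]
```

```bash
cat >> h.py <<'E'
def plan(target,yaw=None,o=None):
    from workcell import get_obs
    o=o or get_obs();M=R.from_quat(o["tool_rot"]).as_matrix()
    d=M.T@(np.array(target)-o["eef_pos"]);y0=np.degrees(np.arctan2(M[1,0],M[0,0]))
    r=0 if yaw is None else -((yaw-y0+180)%360-180)/6
    print("t",round(o["clock"],2),"pos",o["eef_pos"].round(4),"yaw",y0.round(2),"tilt",M[:2,2].round(4),"-> d50",(d/.05).round(3),"roll",round(r,3),"j",o["joint_pos"].round(2),"w",round(o["grip_width"],4),"F",o["ft_force"].round(2))
E
python3 -c "
from h import *
plan([.4795,-.168,.17],78)"
```

```text
t 0.15 pos [ 0.1336 -0.4813  0.2306] yaw 15.51 tilt [-0.0004  0.0015] -> d50 [ 8.342 -4.186  1.219] roll -10.414 j [-1.3   0.24  0.    1.34 -0.    1.57] w 0.0855 F [-0.04 -0.39 -0.91]
```

Call:
move_arm(motion=[[85,[0.8,-0.4,0.1],-1],[85,[1.7,-0.85,0.25],-2.1],[85,[2.6,-1.3,0.4],-3.2],[85,[3.5,-1.75,0.5],-4.4],[85,[4.4,-2.2,0.65],-5.5],[85,[5.3,-2.65,0.8],-6.6],[85,[6.2,-3.1,0.9],-7.7],[85,[7.1,-3.55,1.05],-8.8],[85,[8.0,-4.0,1.15],-10.0],[85,[8.34,-4.19,1.22],-10.4]])

```text
clock: 1.15
eef_pos: [0.4818, -0.1655, 0.1696]
tool_rot: [0.776, 0.631, 0.0, -0.0]
ft_force: [-0.5, 0.6, 0.3]
grip_width: 0.085
```

```bash
python3 -c "
from h import *
c,o=snap('wrist','w1')
plan([.4795,-.168,.17],78,o)
print(proj(c,[[.4795,-.168,.072],[.4795,-.168,.064]]))"
```

```text
t 1.15 pos [ 0.4818 -0.1655  0.1696] yaw 78.3 tilt [0.0003 0.0007] -> d50 [-0.058 -0.034 -0.008] roll 0.05 j [-0.33  0.29 -0.09  1.19  0.    1.44] w 0.085 F [-0.55  0.61  0.32]
[[282.6289947  213.65854369]
 [282.69505734 210.39678431]]
```

View pics/w1.png

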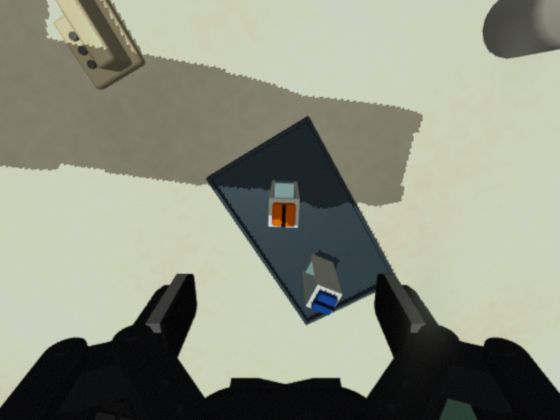

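The wrist view shows the orange cap at about (284,215), with the black line vertical in the image and in line with the tool, and the blue cell at (324,300).

```bash
cat >> h.py <<'E'
def blob(c,lo,hi,amin=15):
    m=cv2.inRange(cv2.cvtColor(c["color"],cv2.COLOR_RGB2HSV),lo,hi)
    k,l,st,ce=cv2.connectedComponentsWithStats(m)
    return [(st[i],ce[i].round(1)) for i in range(1,k) if st[i,4]>=amin],m
E
python3 - <<'E'
from h import *
c=load("w1");crop(c,260,170,350,330,4,"w1c")
b,m=blob(c,(3,140,60),(22,255,255));print(b)
E
```

```text
[(array([272, 203,  24,  23, 444], dtype=int32), array([283.3, 213.8]))]
```

View pics/w1c.png

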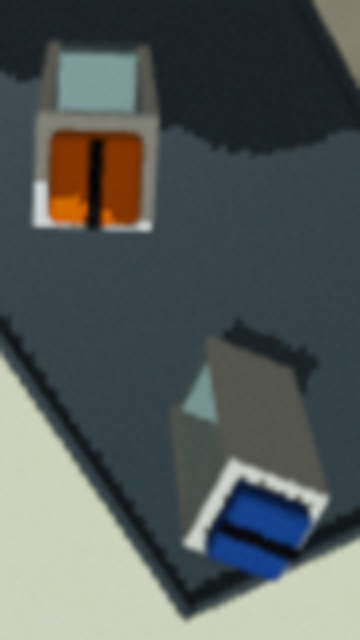

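```bash
python3 - <<'E'
from h import *
c=load("w1")
P=lambda u,v,z:onz(c,(260+u/4,170+v/4),z)
z=.064
q=[P(37,115,z),P(158,115,z),P(152,232,z),P(33,228,z)]
for a in q: print(a.round(4))
print("ctr body",np.mean(q,0).round(4),"yaws",[round(float(np.degrees(np.arctan2(*(a-b)[1::-1]))),1) for a,b in((q[0],q[3]),(q[1],q[2]))], "yside",np.degrees(np.arctan2(*(q[1]-q[0])[1::-1]))+90,np.degrees(np.arctan2(*(q[2]-q[3])[1::-1]))+90)
a,b=P(98,138,.072),P(92.5,222,.072);print("line",np.degrees(np.arctan2(*(a-b)[1::-1])),(a+b)/2)
plan([*np.mean(q,0)[:2],.0233],76.5)
E
```

```text
[ 0.4708 -0.1559  0.064 ]
[ 0.495  -0.1609  0.064 ]
[ 0.4889 -0.186   0.064 ]
[ 0.4645 -0.18    0.064 ]
ctr body [ 0.4798 -0.1707  0.064 ] yaws [75.5, 76.4] yside 78.34007178768745 76.2591914365509
line 74.7510643309421 [ 0.48017176 -0.16941648  0.072     ]
t 1.2 pos [ 0.4832 -0.1638  0.1689] yaw 78.43 tilt [0.001  0.0026] -> d50 [-0.157 -0.041  2.912] roll 0.322 j [-0.33  0.3  -0.09  1.19  0.    1.44] w 0.0853 F [1.86 0.29 0.37]
```

Call:
move_arm(motion=[[85,[-0.01,0.0,0.2],0.1],[85,[-0.02,0.01,0.4],0.2],[85,[-0.03,0.01,0.6],0.3],[85,[-0.04,0.02,0.8],0.3],[85,[-0.04,0.02,1.0],0.3],[85,[-0.04,0.02,1.15],0.3],[85,[-0.04,0.02,1.25],0.3],[85,[-0.04,0.02,1.3],0.3],[85,[-0.04,0.02,1.3],0.3],[85,[-0.04,0.02,1.3],0.3]])

```text
clock: 2.2
eef_pos: [0.4804, -0.1706, 0.1056]
tool_rot: [0.787, 0.617, 0.0, 0.0]
ft_force: [0.0, 0.8, 0.7]
grip_width: 0.085
```

```bash
python3 -c "
from h import *
c,o=snap('wrist','w2')
plan([.4799,-.170,.0233],76.3,o)
crop(c,220,150,350,290,4,'w2c');print(blob(c,(3,140,60),(22,255,255))[0])"
```

```text
t 2.2 pos [ 0.4804 -0.1706  0.1056] yaw 76.12 tilt [ 0.0007 -0.0002] -> d50 [ 0.009 -0.014  1.647] roll -0.03 j [-0.34  0.35 -0.19  1.03  0.    1.47] w 0.085 F [0.04 0.82 0.66]
[(array([268, 226,  31,  31, 834], dtype=int32), array([283.1, 240.9]))]
```

View pics/w2c.png

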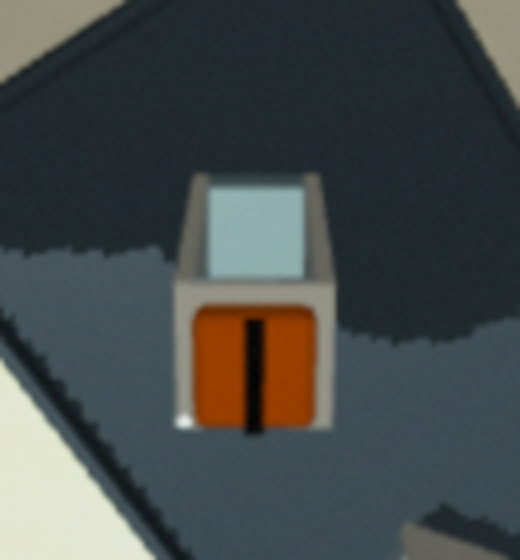

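The cap is now square to the tool, centred at about (284,242), with the window facing up in the image. I'll check the centre and descend.

```bash
python3 - <<'E'
from h import *
c=load("w2")
P=lambda u,v,z:onz(c,(220+u/4,150+v/4),z)
q=[P(*a,.064) for a in((176,283),(335,283),(331,430),(176,430))]
print(np.mean(q,0), np.linalg.norm(q[1]-q[0]),np.linalg.norm(q[3]-q[0]))
q2=[P(254,320,.072),P(254,432,.072)];print(np.mean(q2,0),np.linalg.norm(q2[1]-q2[0]))
M=c["T"];print("tool frame",M[:3,:3].T@(np.mean(q,0)-M[:3,3]))
plan([*np.mean(q,0)[:2],.0233])
E
```

```text
[ 0.47971988 -0.17071249  0.064     ] 0.02472848824173474 0.02552458062915409
[ 0.47979013 -0.1702335   0.072     ] 0.018804713540594556
tool frame [-0.00028554 -0.00066036  0.04163512]
t 2.25 pos [ 0.4805 -0.1706  0.1057] yaw 76.13 tilt [ 0.0009 -0.0003] -> d50 [-0.006 -0.015  1.648] roll 0 j [-0.34  0.35 -0.19  1.03  0.    1.47] w 0.0847 F [-0.42 -1.1  -0.29]
```

Descend, then close.

Call:
move_arm(motion=[[85,[0,-0.01,0.3],0],[85,[0,-0.01,0.65],0],[85,[0,-0.01,1.0],0],[85,[0,-0.01,1.3],0],[85,[0,-0.01,1.5],0],[85,[0,-0.01,1.6],0],[85,[0,-0.01,1.65],0],[85,[0,-0.01,1.65],0],[10,[0,-0.01,1.65],0],[10,[0,-0.01,1.65],0]])

```text
clock: 3.25
eef_pos: [0.4801, -0.1706, 0.0234]
tool_rot: [0.787, 0.616, 0.0, 0.001]
ft_force: [-0.1, 0.9, 0.2]
grip_width: 0.0585
```

Call:
move_arm(motion=[[10,[0,0,0],0],[10,[0,0,0],0],[10,[0,0,0],0],[10,[0,0,0],0],[10,[0,0,0],0],[10,[0,0,0],0],[10,[0,0,0],0],[10,[0,0,0],0],[10,[0,0,0],0],[10,[0,0,0],0]])

```text
clock: 4.25
eef_pos: [0.48, -0.1706, 0.0232]
tool_rot: [0.787, 0.616, 0.0, 0.0]
ft_force: [0.3, -0.6, 4.8]
grip_width: 0.0241
```

```bash
python3 -c "
from h import *
c,o=snap('wrist','w3')
s,o2=snap('scene','s3')
plan([.4799,-.170,.12],None,o)
crop(s,240,120,360,220,6,'s3c')"
```

```text
t 4.25 pos [ 0.48   -0.1706  0.0232] yaw 76.11 tilt [ 0.0009 -0.0004] -> d50 [ 0.011 -0.003 -1.936] roll 0 j [-0.34  0.45 -0.29  0.83 -0.    1.47] w 0.0241 F [ 0.32 -0.6   4.77]
```

View pics/w3.png

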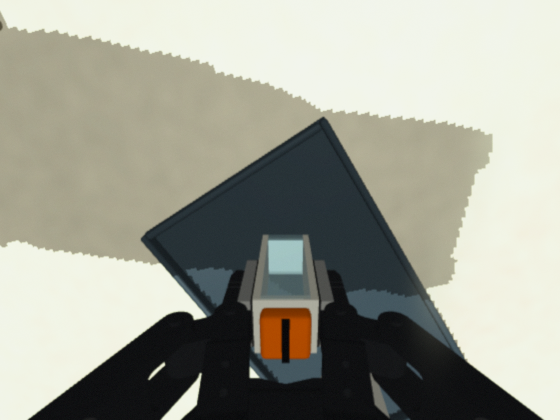

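View pics/s3c.png

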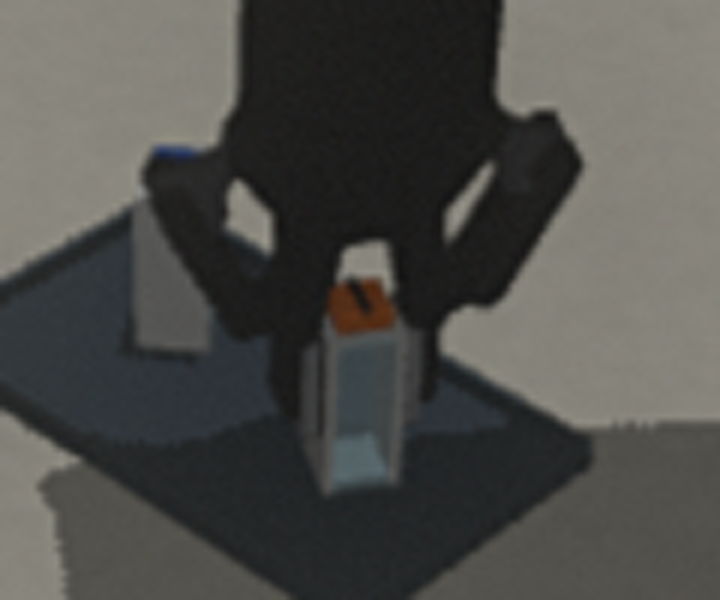

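Call:
move_arm(motion=[[10,[0,0,-0.3],0],[10,[0,0,-0.8],0],[10,[0,0,-1.4],0],[10,[0.2,0,-2.0],-0.8],[10,[0.6,0,-2.5],-2.0],[10,[1.1,0,-2.8],-3.3],[10,[1.7,0,-2.94],-4.6],[10,[2.4,0,-2.94],-5.9],[10,[3.1,0,-2.94],-7.2],[10,[3.7,0,-2.94],-8.5]])

```text
clock: 5.35
eef_pos: [0.5235, 0.0108, 0.1689]
tool_rot: [0.443, 0.897, -0.0, -0.001]
ft_force: [-0.0, -0.5, -0.9]
grip_width: 0.0244
```

```bash
python3 -c "
from h import *
plan([.546,.0885,.17],187.2)"
```

```text
t 5.35 pos [0.5235 0.0108 0.1689] yaw 127.47 tilt [-0.0019  0.0002] -> d50 [ 0.959  1.303 -0.022] roll -9.955 j [ 0.02  0.32 -0.05  1.2   0.    0.94] w 0.0244 F [-0.01 -0.55 -0.86]
```

Call:
move_arm(motion=[[10,[0.1,0.15,0],-1.2],[10,[0.3,0.4,0],-2.5],[10,[0.5,0.7,0],-3.8],[10,[0.7,1.0,0],-5.1],[10,[0.9,1.2,0],-6.4],[10,[0.96,1.3,0],-7.7],[10,[0.96,1.3,0],-8.9],[10,[0.96,1.3,0],-9.8],[10,[0.96,1.3,0],-9.95],[10,[0.96,1.3,0],-9.95]])

```text
clock: 6.35
eef_pos: [0.5463, 0.0866, 0.169]
tool_rot: [-0.059, 0.998, -0.0, -0.001]
ft_force: [-0.2, 0.3, -0.9]
grip_width: 0.0246
```

```bash
python3 -c "
from h import *
c,o=snap('wrist','w4')
plan([.546,.0885,.17],187.2,o)
print('j6',o['joint_pos'])
crop(c,150,0,420,300,2.0,'w4c')"
```

```text
t 6.35 pos [0.5463 0.0866 0.169 ] yaw -173.27 tilt [-0.0017 -0.0002] -> d50 [ 0.001  0.038 -0.019] roll -0.079 j [0.16 0.38 0.03 1.23 0.   0.04] w 0.0246 F [-0.19  0.34 -0.89]
j6 [1.57177614e-01 3.79620510e-01 3.43204841e-02 1.22720158e+00
 5.64678973e-05 3.97687154e-02]
```

View pics/w4.png

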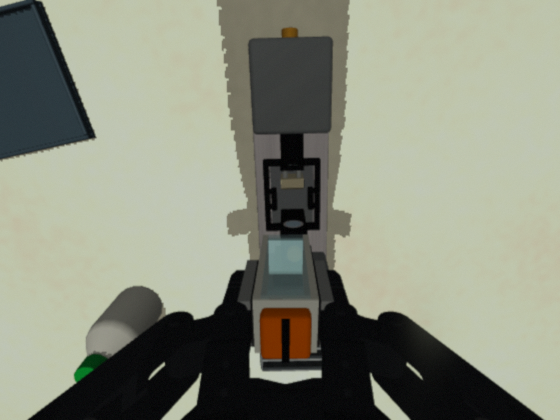

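The wrist view shows the bench lined up below: detector top at cols 250–331, rows 38–132, jaw at about (291,183), cradle at cols 263–320, and the cell held square in the lower centre. I'll measure the edges.

```bash
python3 -c "
from h import *
c=load('w4')
crop(c,235,20,355,140,5,'w4a');crop(c,235,125,355,260,5,'w4b')"
```

```text
(no output)
```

View pics/w4a.png

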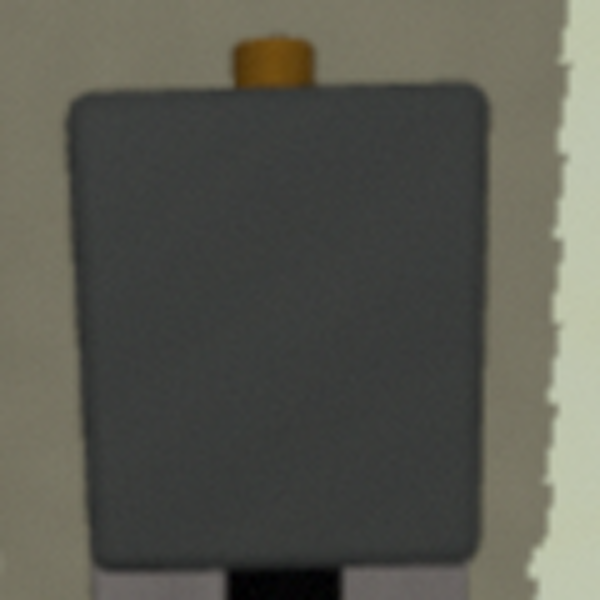

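View pics/w4b.png

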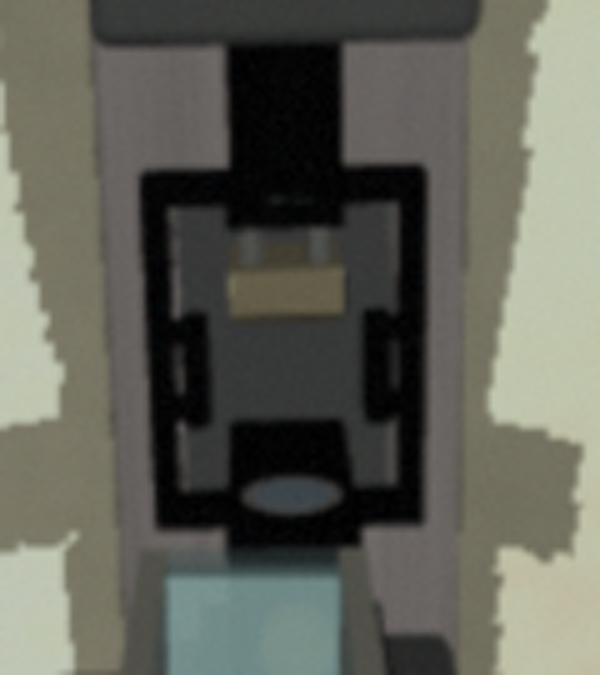

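```bash
python3 - <<'E'
from h import *
c=load("w4")
A=lambda u,v,z:onz(c,(235+u/5,20+v/5),z)
B=lambda u,v,z:onz(c,(235+u/5,125+v/5),z)
ang=lambda p,q:round(float(np.degrees(np.arctan2(*(q-p)[1::-1]))%360),2)
TL,TR,BL,BR=[A(*a,.08) for a in((70,90),(488,83),(93,569),(477,563))]
print("det",TL,TR,BL,BR);print("width",np.linalg.norm(TL-TR),np.linalg.norm(BL-BR),"len",np.linalg.norm(TL-BL))
print("yaws",ang(BL,TL),ang(BR,TR),"cross",ang(TL,TR)+90,ang(BL,BR)+90)
m=(BL+BR)/2;M=(TL+TR)/2;yaw=ang(m,M);print("mid yaw",yaw)
# cradle frame sides outer at z? , floor edges; plate edges z~.006
for zz in(.010,.020):
  L=[B(95,60,zz),B(122,560,zz)];Rr=[B(468,60,zz),B(458,600,zz)]
  print("plate",zz,ang(L[1],L[0]),ang(Rr[1],Rr[0]),np.linalg.norm(L[0]-Rr[0]))
ex=np.array([np.cos(np.radians(187)),np.sin(np.radians(187)),0])
for nm,p in(("det",m-.062*ex),):print(nm,p)
pf=[B(232,422,.02),B(348,422,.02)];print("portfoot",pf,np.mean(pf,0),np.linalg.norm(pf[0]-pf[1]))
j=[B(230,316,.02),B(345,316,.02)];print("jawfoot",np.mean(j,0),np.linalg.norm(j[0]-j[1]))
g=[B(207,318,.031),B(367,312,.031),B(209,422,.031),B(365,418,.031)];print("guides",np.linalg.norm(g[0]-g[1]),np.linalg.norm(g[2]-g[3]),(g[0]+g[1])/2,(g[2]+g[3])/2)
ba=[B(227,220,.062),B(343,220,.062)];print("barrel end",np.mean(ba,0),np.linalg.norm(ba[0]-ba[1]))
print("lens",B(293,495,.062))
E
```

```text
det [0.4270905 0.0476465 0.08     ] [0.41985764 0.10154611 0.08      ] [0.48746947 0.05584207 0.08      ] [0.48017523 0.11014071 0.08      ]
width 0.05438273520842337 0.05478638976240116 len 0.0609326401170564
yaws 187.73 188.11 cross 187.64 187.65
mid yaw 187.92
plate 0.01 188.09 188.27 0.06952947631562158
plate 0.02 188.09 188.27 0.06722825663959306
det [0.54536021 0.09054729 0.08      ]
portfoot [array([0.56245256, 0.08380319, 0.02      ]), array([0.55979478, 0.10620591, 0.02      ])] [0.56112367 0.09500455 0.02      ] 0.022559823202544984
jawfoot [0.54003724 0.09184531 0.02      ] 0.02185946483861819
guides 0.029275057721625163 0.029188502911722838 [0.53692528 0.09109997 0.031     ] [0.55706752 0.09365051 0.031     ]
barrel end [0.5131683  0.08708734 0.062     ] 0.018500588853926105
lens [0.55978216 0.09432753 0.062     ]
```

```bash
python3 - <<'E'
from h import *
c=load("w4");b,m=blob(c,(3,140,60),(22,255,255),100);print(b)
T=c["T"]
for r in(320,335,350):
    xs=np.where(m[r])[0];print(r,xs.min(),xs.max())
    p=onz(c,((xs.min()+xs.max())/2,r),T[2,3]-.0192+.068);print((T[:3,:3].T@(p-T[:3,3])))
plan([.5429,.0919,.09],188.1)
plan([.5429,.0919,.0692],188.1)
E
```

```text
[(array([282,  28,  15,   9, 130], dtype=int32), array([289.1,  32.1])), (array([ 260,  308,   51,   51, 2230], dtype=int32), array([285.1, 332.2]))]
320 260 310
[ 0.01079388 -0.00123896 -0.04878164]
335 260 310
[ 0.0042296  -0.00123394 -0.04879284]
350 261 310
[-0.00258854 -0.00104332 -0.04880448]
t 6.4 pos [0.5464 0.0866 0.1692] yaw -173.28 tilt [-0.0013 -0.0002] -> d50 [0.056 0.114 1.585] roll -0.23 j [0.16 0.38 0.03 1.23 0.   0.04] w 0.0243 F [ 0.01  0.05 -0.05]
t 6.4 pos [0.5464 0.0866 0.1692] yaw -173.28 tilt [-0.0013 -0.0002] -> d50 [0.055 0.114 2.001] roll -0.23 j [0.16 0.38 0.03 1.23 0.   0.04] w 0.0243 F [ 0.01  0.05 -0.05]
```

Call:
move_arm(motion=[[10,[0.09,0.12,0.2],-0.23],[10,[0.09,0.12,0.45],-0.23],[10,[0.09,0.12,0.75],-0.23],[10,[0.09,0.12,1.05],-0.23],[10,[0.09,0.12,1.3],-0.23],[10,[0.09,0.12,1.5],-0.23],[10,[0.09,0.12,1.65],-0.23],[10,[0.09,0.12,1.75],-0.23],[10,[0.09,0.12,1.8],-0.23],[10,[0.09,0.12,1.8],-0.23]])

```text
clock: 7.4
eef_pos: [0.5417, 0.0921, 0.0797]
tool_rot: [-0.071, 0.997, 0.0, 0.0]
ft_force: [-0.1, 0.4, 0.0]
grip_width: 0.0246
```

```bash
python3 -c "
from h import *
c,o=snap('wrist','w5')
plan([.5429,.0919,.0692],188.1,o)
s,_=snap('scene','s5');crop(s,240,210,430,370,4,'s5c')
crop(c,215,100,365,370,2.2,'w5c')"
```

```text
t 7.4 pos [0.5417 0.0921 0.0797] yaw -171.81 tilt [0. 0.] -> d50 [-0.022 -0.007  0.211] roll 0.015 j [ 0.17  0.45 -0.11  1.01  0.    0.03] w 0.0246 F [-0.13  0.38  0.03]
```

View pics/w5.png

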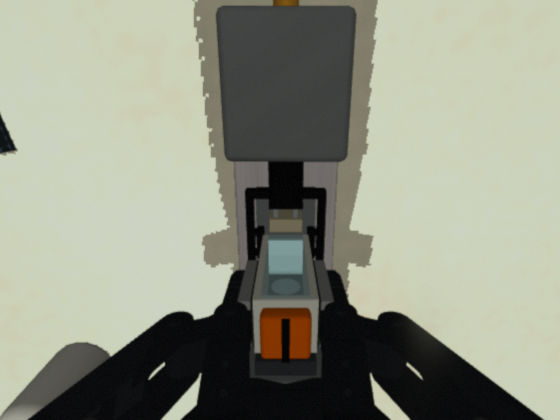

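View pics/s5c.png

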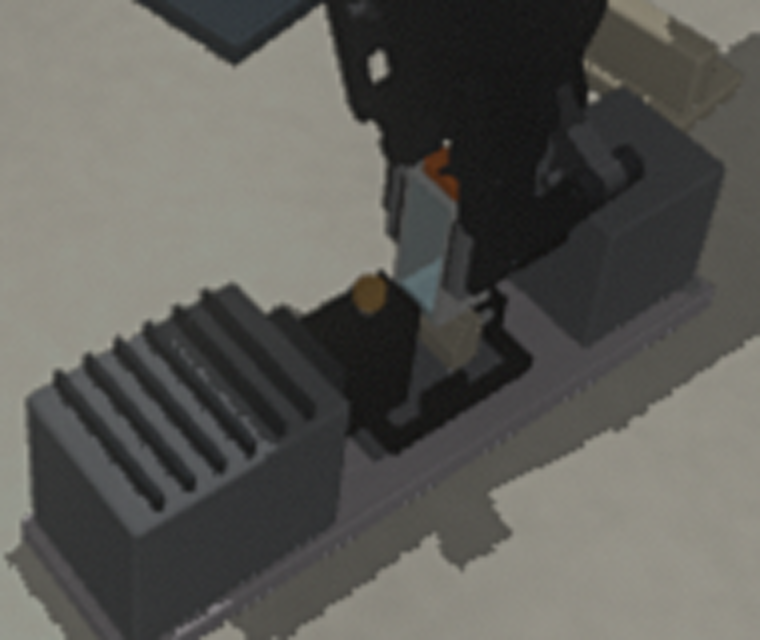

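The cell is above the cradle just off the port. In the wrist view, the foot (cols about 267–305), the lens (286), the jaw and the frame (247–325) share one centreline. I'll zoom to confirm.

```bash
python3 -c "
from h import *
c=load('w5');crop(c,230,170,345,310,5,'w5d')"
```

```text
(no output)
```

View pics/w5d.png

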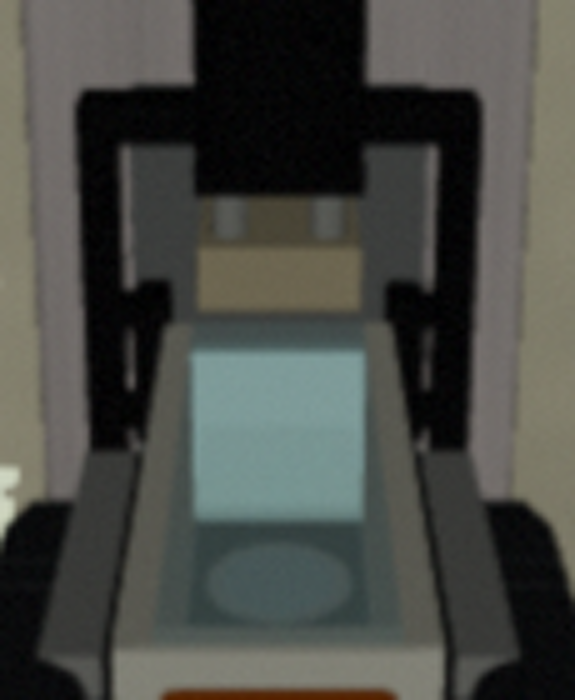

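Call:
move_arm(motion=[[10,[0,0,0.05],0],[10,[0,0,0.1],0],[10,[0,0,0.15],0],[10,[0,0,0.2],0],[10,[-0.01,0,0.2],0],[10,[-0.02,0,0.2],0],[10,[-0.04,0,0.2],0],[10,[-0.06,0,0.2],0],[10,[-0.07,0,0.2],0],[10,[-0.07,0,0.2],0]])

```text
clock: 8.5
eef_pos: [0.5453, 0.0926, 0.0699]
tool_rot: [-0.071, 0.997, 0.0, 0.0]
ft_force: [-0.5, -0.5, -0.9]
grip_width: 0.0244
```

```bash
cat >> h.py <<'E'
def st():
    from workcell import get_obs
    a=np.radians(188.1);ex=np.array([np.cos(a),np.sin(a),0]);ey=np.array([-np.sin(a),np.cos(a),0])
    o=get_obs();p=o["eef_pos"];f=o["ft_force"];M=R.from_quat(o["tool_rot"]).as_matrix()
    print("t",round(o["clock"],2),"s,lat,z mm",(np.array([ex@p,ey@p,p[2]])*1e3).round(2),"F ex,ey,z",np.round([ex@f,ey@f,f[2]],2),"T",o["ft_torque"].round(2),"tilt",M[:2,2].round(4),"w",round(o["grip_width"],4))
E
python3 -c "
from h import *
c,o=snap('wrist','w6');st();crop(c,230,170,345,310,5,'w6d')"
```

```text
t 8.55 s,lat,z mm [-552.8   -14.87   69.84] F ex,ey,z [-0.35  0.67 -1.19] T [ 0.03  0.07 -0.01] tilt [0. 0.] w 0.024
```

View pics/w6d.png

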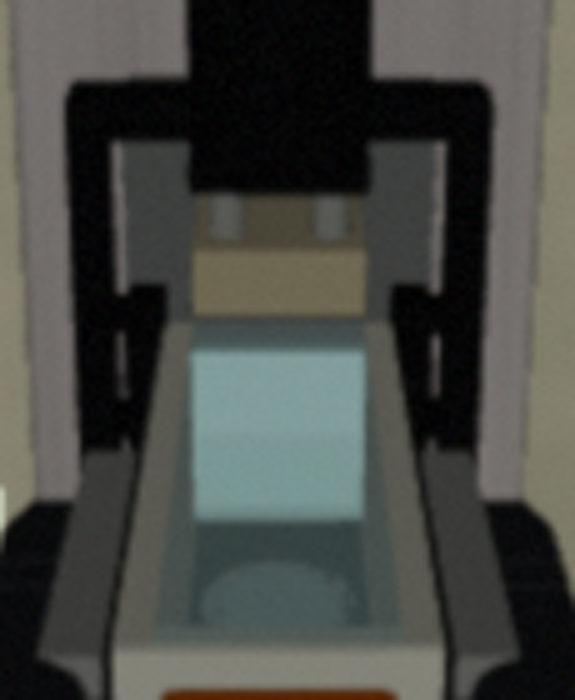

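The cell is still centred. Now I'll feel toward the port in small steps.

Call:
move_arm(motion=[[10,[-0.005,0,0],0],[10,[-0.01,0,0],0],[10,[-0.015,0,0],0],[10,[-0.02,0,0],0],[10,[-0.025,0,0],0],[10,[-0.03,0,0],0],[10,[-0.035,0,0],0],[10,[-0.035,0,0],0],[10,[-0.035,0,0],0],[10,[-0.035,0,0],0]])

```text
clock: 9.55
eef_pos: [0.5468, 0.0929, 0.0698]
tool_rot: [-0.071, 0.997, -0.0, -0.0]
ft_force: [0.6, 0.4, -0.8]
grip_width: 0.0241
```

```bash
python3 -c "
from h import *
st()"
```

```text
t 9.55 s,lat,z mm [-554.45  -14.89   69.8 ] F ex,ey,z [-0.66 -0.32 -0.79] T [ 0.01 -0.02 -0.02] tilt [-0.0001 -0.    ] w 0.0241
```

No contact yet (F is within noise).

Call:
move_arm(motion=[[10,[-0.003,0,0],0],[10,[-0.006,0,0],0],[10,[-0.009,0,0],0],[10,[-0.012,0,0],0],[10,[-0.015,0,0],0],[10,[-0.018,0,0],0],[10,[-0.02,0,0],0],[10,[-0.02,0,0],0],[10,[-0.02,0,0],0],[10,[-0.02,0,0],0]])

```text
clock: 10.55
eef_pos: [0.5479, 0.093, 0.0698]
tool_rot: [-0.071, 0.997, 0.0, -0.0]
ft_force: [0.6, 0.2, -1.1]
grip_width: 0.0244
```

```bash
python3 -c "
from h import *
st()"
```

```text
t 10.55 s,lat,z mm [-555.49  -14.88   69.79] F ex,ey,z [-0.58 -0.11 -1.09] T [-0.03 -0.03  0.05] tilt [-0.  0.] w 0.0244
```

Call:
move_arm(motion=[[10,[-0.003,0,0],0],[10,[-0.006,0,0],0],[10,[-0.009,0,0],0],[10,[-0.012,0,0],0],[10,[-0.015,0,0],0],[10,[-0.018,0,0],0],[10,[-0.02,0,0],0],[10,[-0.02,0,0],0],[10,[-0.02,0,0],0],[10,[-0.02,0,0],0]])

```text
clock: 11.55
eef_pos: [0.5488, 0.0931, 0.0698]
tool_rot: [-0.071, 0.997, -0.0, -0.0]
ft_force: [0.4, -0.9, -1.5]
grip_width: 0.0243
```

```bash
python3 -c "
from h import *
st()"
```

```text
t 11.55 s,lat,z mm [-556.42  -14.85   69.79] F ex,ey,z [-0.24  0.91 -1.46] T [ 0.    0.09 -0.01] tilt [-0.0001 -0.    ] w 0.0243
```

Call:
move_arm(motion=[[10,[-0.003,0,0],0],[10,[-0.006,0,0],0],[10,[-0.009,0,0],0],[10,[-0.012,0,0],0],[10,[-0.015,0,0],0],[10,[-0.018,0,0],0],[10,[-0.02,0,0],0],[10,[-0.02,0,0],0],[10,[-0.02,0,0],0],[10,[-0.02,0,0],0]])

```text
clock: 12.55
eef_pos: [0.5488, 0.0931, 0.0696]
tool_rot: [-0.071, 0.997, -0.0, -0.001]
ft_force: [-4.9, -1.1, 1.3]
grip_width: 0.0241
```

```bash
python3 -c "
from h import *
st()"
```

```text
t 12.55 s,lat,z mm [-556.49  -14.89   69.61] F ex,ey,z [5.03 0.42 1.33] T [-0.15  1.07 -0.04] tilt [-0.0019 -0.0002] w 0.0241
```

Contact at s ≈ −556.45 mm: 5 N after about 0.9 mm of extra command. I'll ease back to about 1.5–2 N and start down.

Call:
move_arm(motion=[[10,[0.006,0,0],0],[10,[0.012,0,0],0],[10,[0.012,0,0.02],0],[10,[0.012,0,0.04],0],[10,[0.012,0,0.06],0],[10,[0.012,0,0.08],0],[10,[0.012,0,0.1],0],[10,[0.012,0,0.11],0],[10,[0.012,0,0.12],0],[10,[0.012,0,0.12],0]])

```text
clock: 13.55
eef_pos: [0.5488, 0.0931, 0.0636]
tool_rot: [-0.071, 0.997, -0.0, -0.0]
ft_force: [-5.1, -1.0, 0.7]
grip_width: 0.0245
```

```bash
python3 -c "
from h import *
st()"
```

```text
t 13.55 s,lat,z mm [-556.45  -14.84   63.63] F ex,ey,z [5.23 0.3  0.7 ] T [-0.09  1.08 -0.04] tilt [-0.0009 -0.0002] w 0.0245
```

Call:
move_arm(motion=[[10,[0.003,0,0],0],[10,[0.006,0,0],0],[10,[0.008,0,0],0],[10,[0.008,0,0.01],0],[10,[0.008,0,0.02],0],[10,[0.008,0,0.03],0],[10,[0.008,0,0.04],0],[10,[0.008,0,0.04],0],[10,[0.008,0,0.04],0],[10,[0.008,0,0.04],0]])

```text
clock: 14.55
eef_pos: [0.5488, 0.0932, 0.0618]
tool_rot: [-0.071, 0.997, 0.0, -0.0]
ft_force: [-4.8, -0.6, 2.6]
grip_width: 0.0243
```

```bash
python3 -c "
from h import *
st()"
```

```text
t 14.55 s,lat,z mm [-556.45  -14.91   61.81] F ex,ey,z [ 4.85 -0.1   2.6 ] T [-0.15  1.07 -0.06] tilt [-0.0001  0.    ] w 0.0243
```

Call:
move_arm(motion=[[10,[0.004,0,0],0],[10,[0.004,0,0.01],0],[10,[0.004,0,0.02],0],[10,[0.004,0,0.03],0],[10,[0.004,0,0.04],0],[10,[0.004,0,0.05],0],[10,[0.004,0,0.06],0],[10,[0.004,0,0.07],0],[10,[0.004,0,0.08],0],[10,[0.004,0,0.08],0]])

```text
clock: 15.55
eef_pos: [0.5488, 0.0931, 0.058]
tool_rot: [-0.071, 0.997, 0.0, 0.0]
ft_force: [-4.0, -0.5, 2.8]
grip_width: 0.0244
```

```bash
python3 -c "
from h import *
st()"
```

```text
t 15.55 s,lat,z mm [-556.45  -14.89   58.02] F ex,ey,z [ 4.06 -0.06  2.83] T [-0.15  0.91 -0.07] tilt [0.0004 0.0001] w 0.0244
```

Call:
move_arm(motion=[[10,[0.003,0,0.01],0],[10,[0.006,0,0.02],0],[10,[0.006,0,0.03],0],[10,[0.006,0,0.04],0],[10,[0.006,0,0.05],0],[10,[0.006,0,0.06],0],[10,[0.006,0,0.07],0],[10,[0.006,0,0.08],0],[10,[0.006,0,0.09],0],[10,[0.006,0,0.1],0]])

```text
clock: 16.55
eef_pos: [0.5488, 0.0931, 0.0529]
tool_rot: [-0.071, 0.997, 0.0, 0.0]
ft_force: [-2.0, -0.1, 2.5]
grip_width: 0.0245
```

```bash
python3 -c "
from h import *
c,o=snap('wrist','w7');st();crop(c,230,130,345,310,4,'w7d')"
```

```text
t 16.6 s,lat,z mm [-556.42  -14.89   52.82] F ex,ey,z [ 1.66 -0.41  2.44] T [-0.09  0.32  0.05] tilt [0.0008 0.0002] w 0.0244
```

View pics/w7d.png

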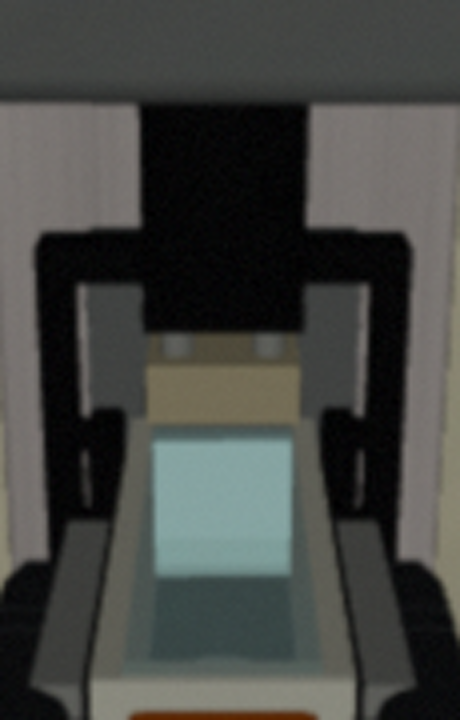

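The cell is centred between the guides, and the jaw is in contact. I'll continue straight down.

Call:
move_arm(motion=[[10,[0,0,0.01],0],[10,[0,0,0.025],0],[10,[0,0,0.04],0],[10,[0,0,0.055],0],[10,[0,0,0.07],0],[10,[0,0,0.085],0],[10,[0,0,0.1],0],[10,[0,0,0.11],0],[10,[0,0,0.12],0],[10,[0,0,0.12],0]])

```text
clock: 17.6
eef_pos: [0.5487, 0.0931, 0.0467]
tool_rot: [-0.071, 0.997, 0.0, 0.0]
ft_force: [1.3, -0.3, -0.5]
grip_width: 0.0244
```

```bash
python3 -c "
from h import *
st()"
```

```text
t 17.6 s,lat,z mm [-556.32  -14.89   46.73] F ex,ey,z [-1.29  0.44 -0.48] T [ 0.07 -0.5  -0.01] tilt [0.0006 0.0001] w 0.0244
```

Call:
move_arm(motion=[[10,[-0.004,0,0],0],[10,[-0.008,0,0.01],0],[10,[-0.008,0,0.02],0],[10,[-0.008,0,0.03],0],[10,[-0.008,0,0.045],0],[10,[-0.008,0,0.06],0],[10,[-0.008,0,0.075],0],[10,[-0.008,0,0.09],0],[10,[-0.008,0,0.1],0],[10,[-0.008,0,0.1],0]])

```text
clock: 18.6
eef_pos: [0.5487, 0.0931, 0.0417]
tool_rot: [-0.071, 0.997, -0.0, -0.0]
ft_force: [2.1, -0.3, -0.3]
grip_width: 0.0248
```

```bash
python3 -c "
from h import *
st()"
```

```text
t 18.6 s,lat,z mm [-556.36  -14.84   41.66] F ex,ey,z [-2.    0.58 -0.29] T [ 0.05 -0.37 -0.05] tilt [-0.0001 -0.    ] w 0.0248
```

Call:
move_arm(motion=[[10,[-0.004,0,0],0],[10,[-0.008,0,0],0],[10,[-0.01,0,0.006],0],[10,[-0.01,0,0.012],0],[10,[-0.01,0,0.018],0],[10,[-0.01,0,0.024],0],[10,[-0.01,0,0.03],0],[10,[-0.01,0,0.036],0],[10,[-0.01,0,0.04],0],[10,[-0.01,0,0.04],0]])

```text
clock: 19.6
eef_pos: [0.5488, 0.0931, 0.0397]
tool_rot: [-0.071, 0.997, -0.0, -0.0]
ft_force: [-2.3, -0.2, 3.0]
grip_width: 0.0246
```

```bash
python3 -c "
from h import *
st()"
```

```text
t 19.6 s,lat,z mm [-556.43  -14.86   39.65] F ex,ey,z [ 2.29 -0.11  3.01] T [-0.07  0.47 -0.03] tilt [-0.0009 -0.0002] w 0.0246
```

Call:
move_arm(motion=[[10,[0.003,0,0],0],[10,[0.003,0,0.002],0],[10,[0.003,0,0.004],0],[10,[0.003,0,0.006],0],[10,[0.003,0,0.008],0],[10,[0.003,0,0.01],0],[10,[0.003,0,0.012],0],[10,[0.003,0,0.012],0],[10,[0.003,0,0.012],0],[10,[0.003,0,0.012],0]])

```text
clock: 20.6
eef_pos: [0.5488, 0.0931, 0.0392]
tool_rot: [-0.071, 0.997, -0.0, -0.0]
ft_force: [-4.3, -0.5, 4.7]
grip_width: 0.0246
```

```bash
python3 -c "
from h import *
st()"
```

```text
t 20.6 s,lat,z mm [-556.42  -14.89   39.22] F ex,ey,z [ 4.28 -0.14  4.69] T [-0.18  0.92 -0.04] tilt [-0.0006 -0.0001] w 0.0246
```

Call:
move_arm(motion=[[10,[0.006,0,0],0],[10,[0.006,0,0.002],0],[10,[0.006,0,0.004],0],[10,[0.006,0,0.006],0],[10,[0.006,0,0.008],0],[10,[0.006,0,0.01],0],[10,[0.006,0,0.01],0],[10,[0.006,0,0.01],0],[10,[0.006,0,0.01],0],[10,[0.006,0,0.01],0]])

```text
clock: 21.6
eef_pos: [0.5488, 0.0931, 0.0392]
tool_rot: [-0.071, 0.997, -0.0, 0.0]
ft_force: [-5.6, -2.1, 7.2]
grip_width: 0.0246
```

```bash
python3 -c "
from h import *
st()"
```

```text
t 21.6 s,lat,z mm [-556.46  -14.86   39.22] F ex,ey,z [5.85 1.29 7.25] T [-0.18  1.13 -0.06] tilt [0.0003 0.    ] w 0.0246
```

z has stopped at 39.22 mm while Fz rose to 7 N, so the cell is on the floor (39.2 was predicted). I'll relieve the side and down load, then look before releasing.

Call:
move_arm(motion=[[10,[0.004,0,-0.003],0],[10,[0.008,0,-0.006],0],[10,[0.01,0,-0.008],0],[10,[0.01,0,-0.008],0],[10,[0.01,0,-0.008],0],[10,[0.01,0,-0.008],0],[10,[0.01,0,-0.008],0],[10,[0.01,0,-0.008],0],[10,[0.01,0,-0.008],0],[10,[0.01,0,-0.008],0]])

```text
clock: 22.6
eef_pos: [0.5488, 0.0931, 0.0392]
tool_rot: [-0.071, 0.997, 0.0, 0.0]
ft_force: [-0.1, 0.1, 2.8]
grip_width: 0.0243
```

```bash
python3 -c "
from h import *
c,o=snap('wrist','w8');st();crop(c,230,110,345,290,4,'w8d')
s,_=snap('scene','s8');crop(s,240,210,430,370,4,'s8c')"
```

```text
t 22.65 s,lat,z mm [-556.4   -14.9    39.21] F ex,ey,z [2.05 0.32 2.92] T [-0.04  0.15 -0.07] tilt [0.0009 0.0001] w 0.0245
```

View pics/w8d.png

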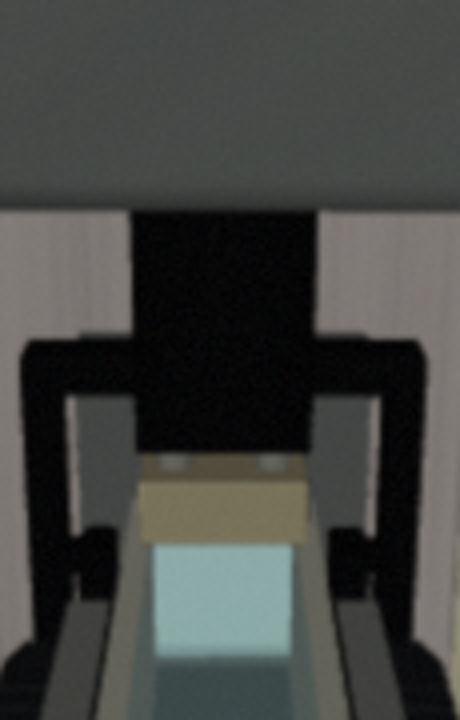

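View pics/s8c.png

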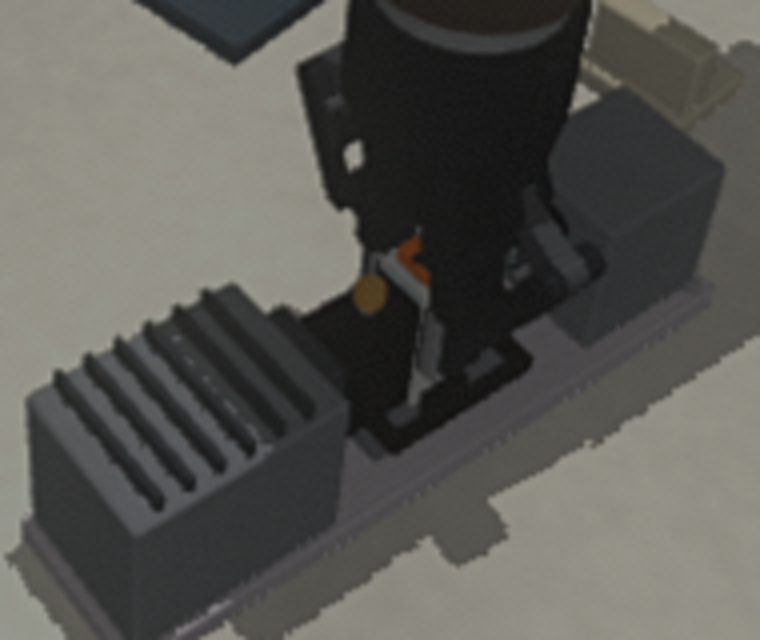

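The cell sits between the port and the pushed-back jaw, upright and low in the cradle, under light force. Releasing.

Call:
move_arm(motion=[[60,[0,0,0],0],[60,[0,0,0],0],[60,[0,0,0],0],[60,[0,0,0],0],[60,[0,0,0],0],[60,[0,0,0],0],[60,[0,0,0],0],[60,[0,0,0],0],[60,[0,0,0],0],[60,[0,0,0],0]])

```text
clock: 23.7
eef_pos: [0.5483, 0.0931, 0.0391]
tool_rot: [-0.071, 0.997, 0.0, 0.0]
ft_force: [0.5, 0.1, -0.9]
grip_width: 0.0596
```

```bash
python3 -c "
from h import *
c,o=snap('wrist','w9');st()"
```

```text
t 23.75 s,lat,z mm [-555.93  -14.87   39.11] F ex,ey,z [ 0.32 -0.15  1.52] T [-0.02  0.01 -0.04] tilt [-0.  0.] w 0.0601
```

View pics/w9.png

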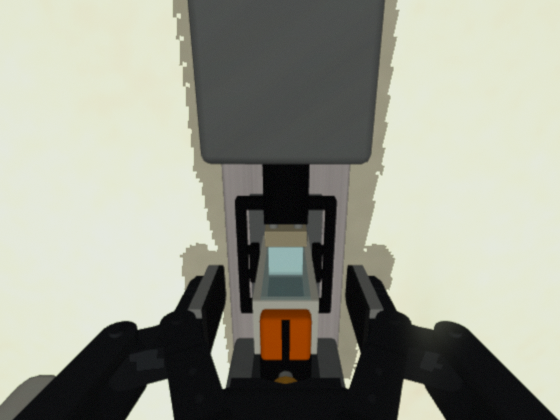

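The fingers are clear on both sides and the cell stands untouched at about (285,335). Now I'll retreat straight up.

Call:
move_arm(motion=[[60,[0,0,-0.1],0],[60,[0,0,-0.3],0],[60,[0,0,-0.6],0],[60,[0,0,-0.9],0],[60,[0,0,-1.3],0],[60,[0,0,-1.7],0],[60,[0,0,-2.1],0],[60,[0,0,-2.4],0],[60,[0,0,-2.5],0],[60,[0,0,-2.5],0]])

```text
clock: 24.75
eef_pos: [0.549, 0.0932, 0.1655]
tool_rot: [-0.071, 0.997, 0.0, 0.001]
ft_force: [-0.0, -0.1, 0.5]
grip_width: 0.06
```

Call:
move_arm(motion=[[60,[0.3,0,-0.2],0],[60,[0.7,0,-0.4],0],[60,[1.1,0,-0.6],0],[60,[1.5,0,-0.8],0],[60,[1.9,0,-1],0],[60,[2.2,0,-1],0],[60,[2.4,0,-1],0],[60,[2.5,0,-1],0],[60,[2.5,0,-1],0],[60,[2.5,0,-1],0]])

```text
clock: 25.75
eef_pos: [0.425, 0.0753, 0.2138]
tool_rot: [-0.071, 0.997, -0.0, -0.0]
ft_force: [0.0, 0.2, 0.3]
grip_width: 0.06
```

```bash
python3 - <<'E'
from h import *
w,o=snap('wrist','w10');s,_=snap('scene','s10');t,_=snap('top','t10');st()
a=cv2.resize(s["color"][190:370,220:430,::-1],(700,600),interpolation=cv2.INTER_CUBIC);cv2.imwrite("pics/s10c.png",a)
crop(t,160,110,480,380,2.2,"t10c")
p=onz(s,(0,0),0)
# cap top if home z=.088
for n,c in(("top",t),("scene",s),("wrist",w)): print(n,blob(c,(3,140,60),(22,255,255))[0], proj(c,[[.5488,.0931,.088]]))
E
```

```text
t 25.9 s,lat,z mm [-431.44  -14.66  213.86] F ex,ey,z [-0.3  -0.04  0.33] T [-0.   -0.    0.01] tilt [-0.0002 -0.    ] w 0.06
top [(array([191, 195,  10,  10,  70], dtype=int32), array([195.3, 199.6])), (array([192, 214,  12,  12, 121], dtype=int32), array([197.2, 219.3]))] [[196.40410209 217.71144322]]
scene [(array([416,  27,  14,   9,  40], dtype=int32), array([423.1,  30.3])), (array([340, 267,  16,  14, 122], dtype=int32), array([347.6, 274.1])), (array([329, 279,   7,   7,  38], dtype=int32), array([332.4, 281.9]))] [[346.65904328 271.51368704]]
wrist [(array([280, 178,  12,  12, 126], dtype=int32), array([285.4, 183. ])), (array([276, 306,  19,  19, 295], dtype=int32), array([285.3, 314.9])), (array([280, 332,  12,  13, 121], dtype=int32), array([285.2, 338.5]))] [[286.03281087 318.33911143]]
```

View pics/w10.png

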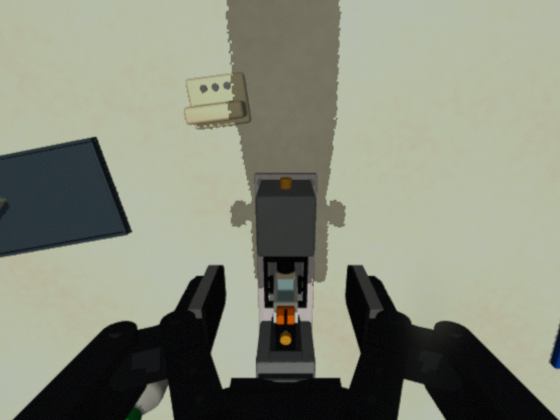

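View pics/s10c.png

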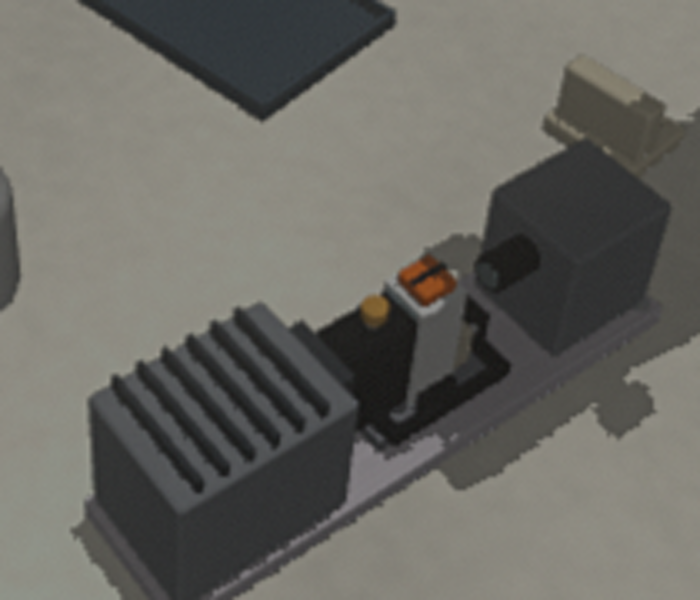

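View pics/t10c.png

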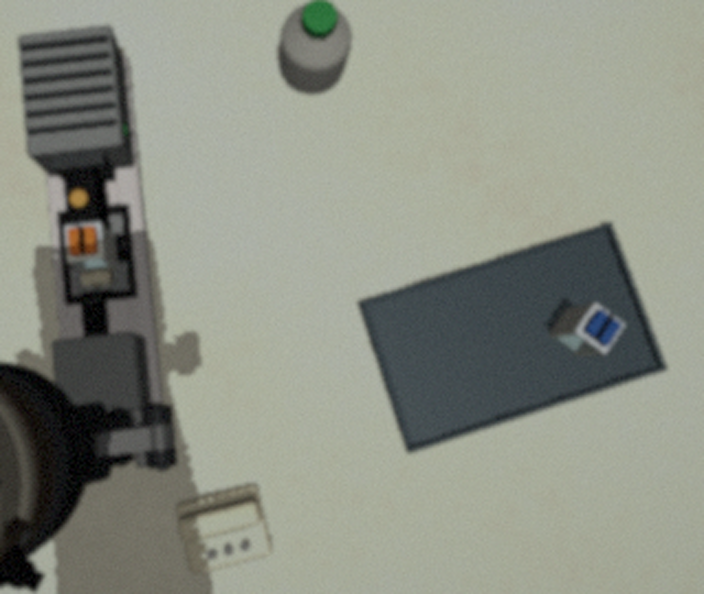

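```bash
python3 -c "
from workcell import *
print(job_done())"
```

```text
the job is handed in; nothing more can be done
None
```

The orange-capped cell is in the photometer cradle, upright on the floor with its clear windows along the light path. I handed the job in at about 26 s of the 38 s allowed.

**How it went**
- I gripped the cell by its frosted sides about 38–40 mm above its foot. I then lined it up over the cradle using the wrist camera.
- Feeling slowly towards the lamp, it touched the port block and I read about 5 N sideways.
- I pushed it straight down past the jaw while keeping it against the block, then released it and backed off straight up.

**Last checks**
- **Home on the floor:** downward travel stopped at tool height 39.22 mm, against 39.2 mm predicted, while the push rose to about 7 N.
- **After release:** the views show the cell upright between the port and the pushed-back jaw, with the cap line along the bench. The robot was well clear and reading no force.
- **Other items:** the spare cell, bottle and timer look unmoved.

**Where checks disagreed**
- **Side force:** it did not follow my commands exactly. It stayed near 5 N after I eased off, fell until the cell was barely touching the block about 2.5 mm above the floor, then rose again. The peak was about 6 N at the wrist, or roughly 8 N on the port with the jaw spring, still well under the 20 N limit.
- **Cap position:** the measured cap centre was about 2–3.5 pixels from my prediction in each camera view. I put that down to calibration error and the colour patch including the cap's sides, but I did not check further.

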